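Sort the loose groceries to where each kind belongs

TASK

Put the loose things away by kind: stand both black-lidded spice jars upright in the wooden caddy, one to each bay, lay the lemon in the shallow green tray and the egg in the blue dish. Set the egg down gently, do not drop it, and leave the red kitchen timer where it stands.

Things in the scene. Friction and masses are not known exactly. Their poses are not given: they have to be found in the camera images.
- green_spice_jar: loose spice jar with green label and black lid with green markings on top: upright cylinder 45 mm across, 105 mm tall, 0.11 kg; origin at the centre of its underside, z up along the jar; can be gripped in any direction
- white_spice_jar: loose spice jar with white, red and yellow label and black-sided lid with a pale brown top: upright cylinder 41 mm across, 105 mm tall, 0.11 kg; origin at the centre of its underside, z up along the jar; can be gripped in any direction
- lemon_center (a point): centre of the loose yellow lemon, lying on its side with the centre 29 mm above what it lies on: 83 mm long along its x axis, 58 mm thick along y and z (grip it along y), 0.13 kg; it can roll
- egg_center (a point): centre of the loose brown egg, lying on its side with the centre 21 mm above what it lies on: 54 mm long along its x axis, 42 mm thick along y and z (grip it along y), 0.06 kg; it can roll
- spice_caddy: pale wooden open caddy for the spice jars, fixed to the worktop: 146 mm along its x, 76 mm along its y, 45 mm high; origin at the centre of its underside. Walls and floor 6 mm thick; a divider across the middle makes two square bays, each 64 x 64 mm, with centres at x = -35 mm and x = +35 mm, y = 0, floor 6 mm above the worktop. Either jar may go in either bay
- fruit_tray: shallow green plastic tray for fruit, fixed to the worktop: 120 mm along its x, 100 mm along its y, walls 20 mm high (the rounded rim tops out at 22 mm) and 5 mm thick, floor 5 mm above the worktop; origin at the centre of its underside
- egg_dish: round blue ceramic dish for the egg, fixed to the worktop: 114 mm across the rim, 22 mm high, walls and floor 5 mm thick, flat inner floor about 76 mm across, 5 mm above the worktop; origin at the centre of its underside
- timer: white kitchen timer with a red dial on top, 67 mm across, 47 mm tall, standing loose among the things, to be left alone; origin at the centre of its underside

How it is judged:
By the outcome, as a careful person would: the job done as asked, in the order asked, and still so for the second after the job is handed in, with the robot touching nothing.
It also fails if it takes over 104 s, if anything falls off the work surface, if the arm or the gripper's body presses on something with over 40 N, if the wrist force passes 120 N, or if a joint passes its speed limit or range.

ROBOT

A 6-joint arm with a two-finger parallel gripper is mounted at the origin on a cart in front of the work surface, level with it; the furniture and walls round the work are solid. World frame = base frame: x ahead of the robot, y to its left, z up, the work surface at z = 0. Lengths are in mm, angles in degrees, forces in N, time in s.
With the tool pointing down it reaches from about 350 to 850 mm from the base axis. Payload 8.1 kg.
Tool frame: the origin (TCP) lies at the very end of the fingers, on their centre line; the grasp point (between the pads) lies r.tcp_to_grasp behind it (r.tcp_to_grasp is the distance from the TCP to the grasp point, in mm); z points along the fingers, y is the line along which they close (so a half turn about z gives the same grasp; the last joint's range is limited). The gripper opens to 85 mm and grips with 20 to 120 N. Pads are 22 mm wide; open, the fingers measure 114 mm over their backs; the gripper's body (76 mm by 85 mm) begins 54 mm behind the grasp point. The pads swing forward as they close: fully open they stand 13 mm farther back than shut.
Start: joints at [63.69, 7.471, 85.268, -0, 87.261, -4.893], TCP at [219.073, 558.581, 231.292] pointing down, gripper open.
Joint ranges: [-169.43, 169.43], [-51.17, 129.36], [1.28, 143.12], [-76.62, 256.62], [0, 156.53], [-152.29, 152.29]. Speed limits (degrees/s): [136.94, 136.94, 159.86, 180, 180, 180].

INTERFACE

Orientations are given as [roll, pitch, yaw] about the fixed x, y, z axes, in that order (R = Rz(yaw) Ry(pitch) Rx(roll)).
In Python, from bench import sense, viewer, order, r gives the robot as it stands.
- The arm moves only by the tool carry_out, never from a script. Its argument "increments" is one flat list of numbers, 7 for each row, row after row: the shift along the tool's x, y, z as a fraction of full scale, then the turn, a rotation vector about the tool's x, y, z as a fraction of full scale, then the opening, from -1 (shut) to 1 (fully open). A call has exactly 10 rows; each row is the pose to reach, as a shift and turn from the pose commanded when the call began, along the tool's axes at that moment, turning the shorter way round; what a row does not reach only later rows make up. Full scale, the value 1, is 400 mm for a shift and 2 pi rad for a turn. A row lasts 1/8 s, in which the tool goes at most 62.5 mm and 10.7 degrees, less where a joint would pass 70% of its speed; a pose out of reach is approached as far as the arm can. A call with a number of a shift or a turn outside -1 to 1 is refused whole. A call with a gripper value outside its range is refused whole. The fingers move at their own pace and stop on an object; "force" is the grip in N (left out, the last holds). Time passes only in rows, so rows that repeat a pose let the fingers close, or fill a call up. It gives the time, the measured TCP pose, the force, the opening and the grip force at its end, in the units of the state.
- sense(): the state, without advancing time (a new reading comes with each control period).
- viewer.snapshot(name): name is "side" or "top" or "wrist"; returns the picture (384x512x3 uint8, red, green, blue); there is no depth.
- viewer.get_calibration(name): a dict with "fx", "fy", "cx", "cy" (pixels), "k1" (the pictures are not rectified: a ray, as slopes to the right and down, at radius r is drawn at 1 + k1 r^2 times it, then the intrinsics apply), "R" (3x3) and "t" (3): a world point X has camera coordinates R X + t. Camera axes: x right, y down, z forward; pixel columns grow to the right and rows downward; lengths in mm; the calibration is good to about 2 mm. A picture is of the moment at which its call begins: read the wrist's pose just before it. get_calibration takes no time and is no camera call; for the wrist camera it gives the pose at the moment of the call.
- order.hand_in(): hands the job in; it is judged then, once.
The state is a dict: "time": time; "joint_pos": joint angles; "qd": joint speeds; "joint_efforts": joint torques, N m; "tool_pos": TCP position; "tcp_rot": TCP orientation; "ft_force": force on the tool from outside, world axes, zero at the start; "wrist_torque": the same for the moment, N m; "finger_gap": finger opening in mm; "grip_force": force on a finger pad.
Only numpy, scipy, OpenCV 4.12 (cv2) and the standard library are available. Lean on these libraries where they do the work, as an engineer would, in place of code of your own. Each camera call takes 0.05 s, during which the arm holds its last target. There are 200 camera calls.

## Working session

There is one attempt and no reset: what is moved stays moved. The work goes in short steps, Python scripts to look and compute and a tool call to move; the robot and the scene stay as the last step left them, time stands still between calls to the robot, and variables do not carry over. Pictures are saved under pics/ and viewed, at most 14 in all, crops included, and the job is handed in when it is done.

Besides the shell and the picture viewer there is one more tool, called after "Call:" as name(argument=value, ...) on one line, values as JSON. carry_out: Moves the arm, as the interface text tells. Its arguments: {"type":"object","properties":{"increments":{"type":"array"},"force":{"type":"number"}},"required":["increments"]}

```bash
mkdir -p pics
python3 - <<'E'
from bench import sense, viewer, order, r
import cv2
s=sense(); print(s, r.tcp_to_grasp)
for n in ["side","top"]:
    im=viewer.snapshot(n); cv2.imwrite(f"pics/{n}0.png",cv2.cvtColor(im,cv2.COLOR_RGB2BGR)); print(viewer.get_calibration(n))
E
```

```text
{'time': 0.0, 'joint_pos': array([ 6.36906797e+01,  7.51327864e+00,  8.53312669e+01, -1.13433972e-03,
        8.72612358e+01, -4.89304584e+00]), 'qd': array([ 0.05828156, -0.0046931 , -0.0574687 , -0.11069548, -0.15273443,
        0.07587429]), 'joint_efforts': array([ 3.70067301e-04, -5.69380903e+01, -5.00552952e+01, -3.35176810e-04,
        1.46002381e-02,  7.05171004e-06]), 'tool_pos': array([218.82126982, 558.07268678, 230.24445396]), 'tcp_rot': array([-1.79894507e+02, -7.89391194e-03,  1.58583774e+02]), 'ft_force': array([ 0.61728197, -0.00933286,  0.45024293]), 'wrist_torque': array([ 0.0051028 , -0.01783692,  0.03054994]), 'grip_force': 0.0, 'finger_gap': 85.78177277259218} 18.700000000000003
{'fx': 383.24204052524914, 'fy': 383.24204052524914, 'cx': 248.64217232885653, 'cy': 188.6680124359849, 'k1': -0.04265085207217137, 'R': array([[ 0.99915353,  0.03812592,  0.01544805],
       [ 0.03221404, -0.49162698, -0.87020984],
       [-0.02558287,  0.86997087, -0.49243903]]), 't': array([-488.69787645,  126.07144392,  737.73797249])}
{'fx': 366.76116270370716, 'fy': 366.76116270370716, 'cx': 262.29648065408975, 'cy': 189.4432916057162, 'k1': 0.008817174420163035, 'R': array([[ 0.01680922, -0.99984852, -0.00451561],
       [-0.99705759, -0.01642414, -0.07487599],
       [ 0.07479048,  0.00576093, -0.99718263]]), 't': array([187.47559914, 477.23364414, 856.04130375])}
```

View pics/top0.png

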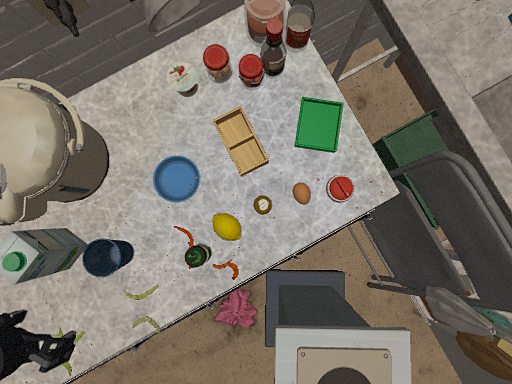

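View pics/side0.png

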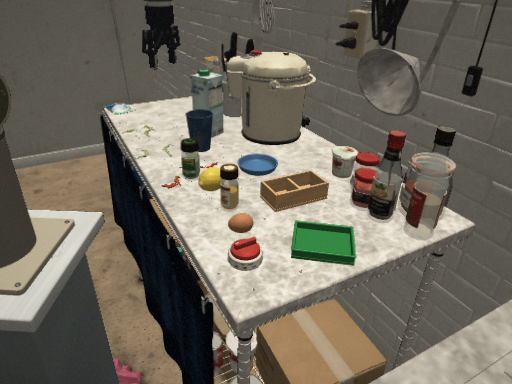

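The top view shows the green jar lid at (197,256), white jar (263,205), lemon (227,226), egg (302,193), timer (340,188), caddy (240,141), tray (318,125) and dish (177,178). The side view shows both jars standing, with the egg next to the timer.

```bash
cat > h.py <<'E'
from bench import sense, viewer, order, r
import cv2, numpy as np
def und(c,uv):
    # r_d = r(1+k r^2)
    K=np.array([[c['fx'],0,c['cx']],[0,c['fy'],c['cy']],[0,0,1]])
    return cv2.undistortPoints(np.array(uv,float).reshape(-1,1,2),K,np.array([c['k1'],0,0,0]))[:,0]
def cast(c,uv,z):
    p=und(c,uv); d=np.c_[p,np.ones(len(p))]@c['R']; o=-c['R'].T@c['t']
    return o+d*((z-o[2])/d[:,2])[:,None]
def proj(c,X):
    x=np.atleast_2d(X)@c['R'].T+c['t']; s=x[:,:2]/x[:,2:]; q=1+c['k1']*(s**2).sum(1,keepdims=True)
    return s*q*[c['fx'],c['fy']]+[c['cx'],c['cy']]
def blob(im,lo,hi,box):
    hsv=cv2.cvtColor(im,cv2.COLOR_RGB2HSV); m=cv2.inRange(hsv,np.array(lo),np.array(hi))
    x0,y0,x1,y1=box; k=np.zeros_like(m); k[y0:y1,x0:x1]=m[y0:y1,x0:x1]
    cs,_=cv2.findContours(k,cv2.RETR_EXTERNAL,cv2.CHAIN_APPROX_NONE)
    return max(cs,key=cv2.contourArea)[:,0].astype(float)
def rect(c,ct,z):
    P=cast(c,ct,z)[:,:2].astype(np.float32); (x,y),(w,h),a=cv2.minAreaRect(P)
    if w<h: w,h,a=h,w,a+90
    return np.round([x,y,w,h,(a+90)%180-90],1)
E
python3 - <<'E'
from h import *
im=cv2.cvtColor(cv2.imread("pics/top0.png"),cv2.COLOR_BGR2RGB); c=viewer.get_calibration("top")
for n,lo,hi,box,z in [("lemon",(20,120,60),(35,255,255),(200,200,255,250),29),("egg",(3,70,60),(20,255,255),(285,175,318,210),21),
 ("caddy",(8,60,60),(28,255,255),(205,100,275,180),45),("tray",(60,100,30),(85,255,255),(285,90,350,160),22),("dish",(95,80,40),(125,255,255),(145,145,210,210),22),
 ("whitejar dark",(0,0,0),(180,255,75),(245,190,280,222),105),("greenjar dark",(0,0,0),(180,255,75),(180,240,217,272),105),("timer",(0,120,80),(8,255,255),(322,170,360,205),47)]:
    ct=blob(im,lo,hi,box); print(n,cv2.boundingRect(ct.astype(np.int32)),rect(c,ct,z))
cr=im[150:280,170:370]; 
a=cv2.resize(cr,None,fx=4,fy=4,interpolation=cv2.INTER_CUBIC); cv2.imwrite("pics/crop.png",a[...,::-1])
E
```

```text
lemon (213, 213, 28, 28) [385.1 277.5  63.1  63.  -88.4]
egg (293, 183, 18, 21) [467.  102.2  47.6  40.4   0.9]
caddy (213, 106, 56, 71) [585.3 248.5 150.3  76.1  28.1]
tray (295, 97, 48, 55) [633.4  62.8 123.1 100.4  -7.7]
dish (153, 156, 47, 46) [496.8 401.2 109.7 107.7 -89.1]
whitejar dark (263, 210, 7, 4) [419.1 185.5  14.3   2.9 -62.5]
greenjar dark (185, 244, 26, 23) [326.  329.9  53.   46.1 -88.4]
timer (330, 177, 24, 23) [478.3  12.9  52.9  50.8 -89.1]
```

View pics/crop.png

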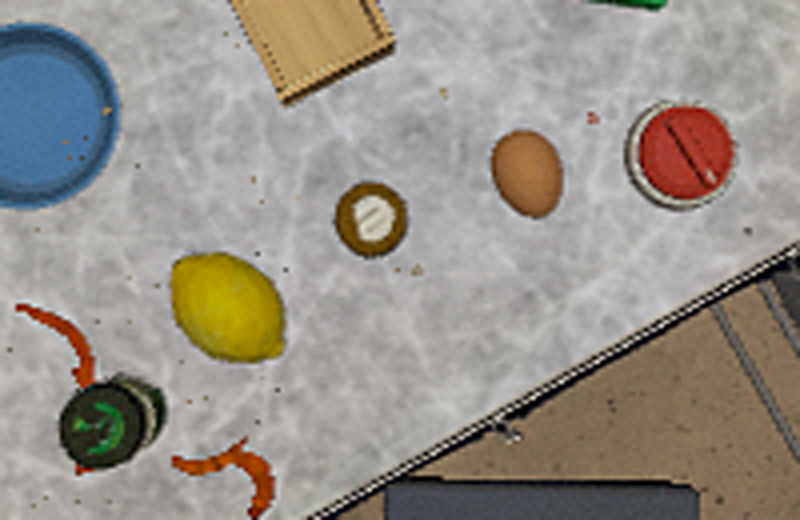

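The crop gives the white lid centre at full-frame px (262.8,204.8) and the green lid centre at (195.5,256). The lemon's long axis runs down and to the right, and the egg's is steep.

```bash
cat >> h.py <<'E'
import json,os
def plan(x,y,z,yaw):
    """from commanded pose (cmd.json) to target: fractions for a call; stores nothing"""
    c=json.load(open("cmd.json")); a=np.radians(c[3]); ex=np.array([np.cos(a),np.sin(a)]); ey=np.array([np.sin(a),-np.cos(a)])
    d=np.array([x-c[0],y-c[1]]); w=((yaw-c[3]+180)%360)-180
    return np.round([d@ex/400,d@ey/400,(c[2]-z)/400,-w/360],4)
def did(fx,fy,fz,fw):
    c=json.load(open("cmd.json")); a=np.radians(c[3]); ex=np.array([np.cos(a),np.sin(a)]); ey=np.array([np.sin(a),-np.cos(a)])
    p=np.array(c[:2])+400*(fx*ex+fy*ey); json.dump([p[0],p[1],c[2]-400*fz,c[3]-360*fw],open("cmd.json","w")); print("cmd",json.load(open("cmd.json")))
def state():
    s=sense(); print("t",s['time'],np.round(s['tool_pos'],1),np.round(s['tcp_rot'],1),"gap",round(s['finger_gap'],1),"grip",round(s['grip_force'],1),"ft",np.round(s['ft_force'],1))
def axis(c,ct,z):
    P=cast(c,ct,z)[:,:2]; m=cv2.moments(P.astype(np.float32)); ce=[m['m10']/m['m00'],m['m01']/m['m00']]
    return np.round(ce+[np.degrees(.5*np.arctan2(2*m['mu11'],m['mu20']-m['mu02']))],1)
E
echo '[219.073,558.581,231.292,158.583]' > cmd.json
python3 - <<'E'
from h import *
im=cv2.cvtColor(cv2.imread("pics/top0.png"),cv2.COLOR_BGR2RGB); c=viewer.get_calibration("top")
print(cast(c,[(262.75,204.75),(195.5,256)],105))
for n,lo,hi,box,z in [("lemon",(20,120,60),(35,255,255),(200,200,255,250),29),("egg",(3,70,60),(20,255,255),(285,175,318,210),21)]:
    print(n,axis(c,blob(im,lo,hi,box),z))
g=cast(c,[(195.5,256)],105)[0]
print(plan(g[0],g[1],160,135),plan(g[0],g[1],50,135))
s=cv2.imread("pics/side0.png"); cs=viewer.get_calibration("side")
def box(cx,cy,yaw,L,W,z,cam,im,col):
    a=np.radians(yaw); R=np.array([[np.cos(a),-np.sin(a)],[np.sin(a),np.cos(a)]])
    X=np.array([[L/2,W/2],[L/2,-W/2],[-L/2,-W/2],[-L/2,W/2]])@R.T+[cx,cy]
    p=proj(cam,np.c_[X,np.full(4,z)]); cv2.polylines(im,[np.round(p*3*8).astype(np.int32)],True,col,1,cv2.LINE_AA,3)
t=cv2.imread("pics/top0.png")
out=[]
for cam,img,(x0,y0) in ((c,t,(190,85)),(cs,s,(220,155))):
    b=cv2.resize(img,None,fx=3,fy=3,interpolation=cv2.INTER_CUBIC)
    box(588,250,28.1,146,76,45,cam,b,(255,0,0)); box(588,250,28.1,146,76,0,cam,b,(0,0,255)); box(633.4,62.8,-7.7,120,100,22,cam,b,(255,0,255))
    out.append(b[y0*3:y0*3+300,x0*3:x0*3+480])
cv2.imwrite("pics/ov.png",np.vstack(out))
E
```

```text
[[434.71507599 193.36734133 105.        ]
 [323.83011566 334.01190916 105.        ]]
lemon [385.  277.9  50.9]
egg [467.4 102.4  20. ]
[-0.4488 -0.427   0.1782  0.0655] [-0.4488 -0.427   0.4532  0.0655]
```

View pics/ov.png

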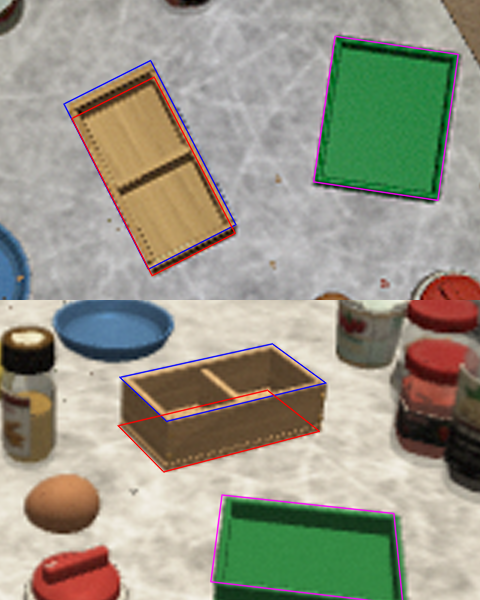

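The overlay agrees to about 1 px. The caddy needs about 2 mm less in x, giving a centre near (586,250), and the tray fits. Next I hover over the green jar.

Call:
carry_out(increments=[-0.449, -0.427, 0.178, 0, 0, 0.0655, 1, -0.449, -0.427, 0.178, 0, 0, 0.0655, 1, -0.449, -0.427, 0.178, 0, 0, 0.0655, 1, -0.449, -0.427, 0.178, 0, 0, 0.0655, 1, -0.449, -0.427, 0.178, 0, 0, 0.0655, 1, -0.449, -0.427, 0.178, 0, 0, 0.0655, 1, -0.449, -0.427, 0.178, 0, 0, 0.0655, 1, -0.449, -0.427, 0.178, 0, 0, 0.0655, 1, -0.449, -0.427, 0.178, 0, 0, 0.0655, 1, -0.449, -0.427, 0.178, 0, 0, 0.0655, 1], force=30)

```text
time: 1.35
tool_pos: [323.7, 334.4, 160.2]
tcp_rot: [180.0, 0.0, 135.1]
ft_force: [0.6, 0.3, 0.2]
finger_gap: 85.8
grip_force: 0.0
```

Run:
```python
from h import *
did(-0.449,-0.427,0.178,0.0655); state()
im=viewer.snapshot("wrist"); cv2.imwrite("pics/w1.png",im[...,::-1]); c=viewer.get_calibration("wrist"); print(c); print(proj(c,[324,334,105]))
```

```text
cmd [323.90303798085245, 333.9936825999896, 160.09199999999998, 135.003]
t 1.35 [323.7 334.4 160.2] [180.    0.  135.1] gap 85.8 grip 0.0 ft [0.6 0.3 0.2]
{'fx': 303.9575187407401, 'fy': 303.9575187407401, 'cx': 256.8321194444539, 'cy': 188.84655231043237, 'k1': -0.029188639268505158, 'R': array([[ 7.05595954e-01,  7.08614002e-01, -7.38229157e-04],
       [ 6.76455902e-01, -6.73263806e-01,  2.98535190e-01],
       [ 2.11049193e-01, -2.11144602e-01, -9.54398342e-01]]), 't': array([-464.57630015,  -12.45274376,  314.21164495])}
[[257.74500657 207.77569503]]
```

View pics/w1.png

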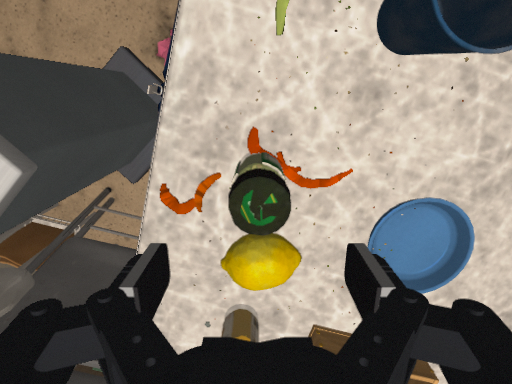

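The wrist view shows the green lid at (260,202), about 6 px above the prediction, so I shift +3 mm in tool x, descend and grip.

Call:
carry_out(increments=[0.007, 0.002, 0.1, 0, 0, 0, 1, 0.007, 0.002, 0.2, 0, 0, 0, 1, 0.007, 0.002, 0.275, 0, 0, 0, 1, 0.007, 0.002, 0.275, 0, 0, 0, 1, 0.007, 0.002, 0.275, 0, 0, 0, -1, 0.007, 0.002, 0.275, 0, 0, 0, -1, 0.007, 0.002, 0.275, 0, 0, 0, -1, 0.007, 0.002, 0.275, 0, 0, 0, -1, 0.007, 0.002, 0.275, 0, 0, 0, -1, 0.007, 0.002, 0.275, 0, 0, 0, -1], force=30)

```text
time: 2.65
tool_pos: [323.6, 337.4, 52.0]
tcp_rot: [179.8, 0.0, 135.0]
ft_force: [-0.6, -1.2, 5.2]
finger_gap: 44.1
grip_force: 30.0
```

Run:
```python
from h import *
did(0.007,0.002,0.275,0); state()
b=np.array([586.5,250]); u=35*np.array([np.cos(np.radians(28)),np.sin(np.radians(28))])
print("far",b+u,"near",b-u)
f=b+u
for yaw in (28,208): print(plan(324,337,180,135),plan(f[0],f[1],180,yaw), plan(f[0],f[1],60,yaw))
```

```text
cmd [322.4886911339298, 336.5391929607228, 50.09199999999997, 135.003]
t 2.65 [323.6 337.4  52. ] [179.8   0.  135. ] gap 44.1 grip 30.0 ft [-0.6 -1.2  5.2]
far [617.40316575 266.4315047 ] near [555.59683425 233.5684953 ]
[-0.0019  0.0035 -0.3248  0.    ] [-0.6453  0.3974 -0.3248  0.2972] [-0.6453  0.3974 -0.0248  0.2972]
[-0.0019  0.0035 -0.3248  0.    ] [-0.6453  0.3974 -0.3248 -0.2028] [-0.6453  0.3974 -0.0248 -0.2028]
```

Gripped: the gap is 44 mm at 30 N. I lift and carry it over the far bay.

Call:
carry_out(increments=[0, 0, -0.16, 0, 0, 0, -1, 0, 0, -0.32, 0, 0, 0, -1, -0.645, 0.397, -0.325, 0, 0, -0.203, -1, -0.645, 0.397, -0.325, 0, 0, -0.203, -1, -0.645, 0.397, -0.325, 0, 0, -0.203, -1, -0.645, 0.397, -0.325, 0, 0, -0.203, -1, -0.645, 0.397, -0.325, 0, 0, -0.203, -1, -0.645, 0.397, -0.325, 0, 0, -0.203, -1, -0.645, 0.397, -0.325, 0, 0, -0.203, -1, -0.645, 0.397, -0.325, 0, 0, -0.203, -1])

```text
time: 3.9
tool_pos: [617.5, 266.3, 180.5]
tcp_rot: [-180.0, 0.0, -152.0]
ft_force: [0.1, 0.7, -1.7]
finger_gap: 44.0
grip_force: 31.5
```

Run:
```python
from h import *
did(-0.645,0.397,-0.325,-0.203); state()
im=viewer.snapshot("wrist"); im2=viewer.snapshot("side"); cv2.imwrite("pics/w2.png",np.hstack([im[100:384],im2[60:344]])[:,::1,::-1][:,:]); 
cv2.imwrite("pics/w2.png",np.vstack([im[84:384],im2[60:360]])[...,::-1])
c=viewer.get_calibration("wrist"); cs=viewer.get_calibration("side")
b=np.array([586.5,250,45]); a=np.radians(28);ux=np.array([np.cos(a),np.sin(a),0]);uy=np.array([-np.sin(a),np.cos(a),0])
print(np.round(proj(c,[b+73*ux+38*uy,b+73*ux-38*uy,b-73*ux-38*uy,b-73*ux+38*uy])-[0,84]))
```

```text
cmd [617.2144699117114, 266.40963197656856, 180.09199999999998, 208.08299999999997]
t 3.9 [617.5 266.3 180.5] [-180.    0. -152.] gap 44.0 grip 31.5 ft [ 0.1  0.7 -1.7]
[[296. 131.]
 [219. 132.]
 [213. -28.]
 [302. -28.]]
```

View pics/w2.png

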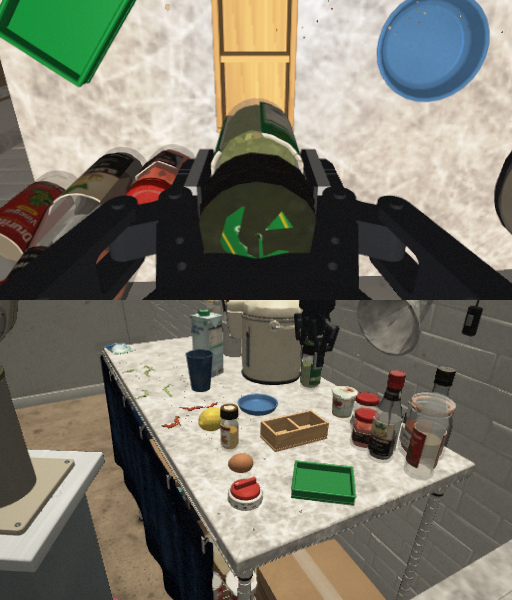

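The wrist view puts the caddy's rim edges at about x=217 and 297, within 2 px of the prediction. I lower the jar and release it.

Call:
carry_out(increments=[0, 0, 0.12, 0, 0, 0, -1, 0, 0, 0.22, 0, 0, 0, -1, 0, 0, 0.26, 0, 0, 0, -1, 0, 0, 0.28, 0, 0, 0, -1, 0, 0, 0.295, 0, 0, 0, -1, 0, 0, 0.301, 0, 0, 0, -1, 0, 0, 0.301, 0, 0, 0, -1, 0, 0, 0.301, 0, 0, 0, 1, 0, 0, 0.301, 0, 0, 0, 1, 0, 0, 0.301, 0, 0, 0, 1])

```text
time: 5.25
tool_pos: [617.4, 266.4, 60.0]
tcp_rot: [-180.0, 0.0, -151.9]
ft_force: [0.3, -0.2, -0.1]
finger_gap: 85.1
grip_force: 0.0
```

Run:
```python
from h import *
did(0,0,0.301,0); state()
print(plan(617.2,266.4,180,208.08),plan(435,193,170,208),plan(435,193,170,152))
```

```text
cmd [617.2144699117114, 266.40963197656856, 59.69199999999999, 208.08299999999997]
t 5.25 [617.4 266.4  60. ] [-180.     0.  -151.9] gap 85.1 grip 0.0 ft [ 0.3 -0.2 -0.1]
[ 0.     -0.     -0.3008  0.    ] [ 4.883e-01  5.250e-02 -2.758e-01  2.000e-04] [ 0.4883  0.0525 -0.2758  0.1558]
```

Released. I rise and move over the white jar.

Call:
carry_out(increments=[0, 0, -0.15, 0, 0, 0, 1, 0, 0, -0.28, 0, 0, 0, 1, 0.488, 0.0525, -0.276, 0, 0, 0.156, 1, 0.488, 0.0525, -0.276, 0, 0, 0.156, 1, 0.488, 0.0525, -0.276, 0, 0, 0.156, 1, 0.488, 0.0525, -0.276, 0, 0, 0.156, 1, 0.488, 0.0525, -0.276, 0, 0, 0.156, 1, 0.488, 0.0525, -0.276, 0, 0, 0.156, 1, 0.488, 0.0525, -0.276, 0, 0, 0.156, 1, 0.488, 0.0525, -0.276, 0, 0, 0.156, 1])

```text
time: 6.5
tool_pos: [435.2, 193.1, 170.2]
tcp_rot: [180.0, 0.0, 152.0]
ft_force: [-0.2, -1.1, 1.0]
finger_gap: 85.5
grip_force: 0.0
```

Run:
```python
from h import *
did(0.488,0.0525,-0.276,0.156); state()
im=viewer.snapshot("wrist"); t=viewer.snapshot("top"); 
cv2.imwrite("pics/w3.png",np.vstack([im[84:384],cv2.resize(t[90:240,150:406],(512,300))])[...,::-1])
c=viewer.get_calibration("wrist"); print(proj(c,[435,193,105])-[0,84])
```

```text
cmd [435.1102809551419, 193.0468051194331, 170.09199999999998, 151.92299999999997]
t 6.5 [435.2 193.1 170.2] [180.   0. 152.] gap 85.5 grip 0.0 ft [-0.2 -1.1  1. ]
[[257.85207173 118.61643617]]
```

View pics/w3.png

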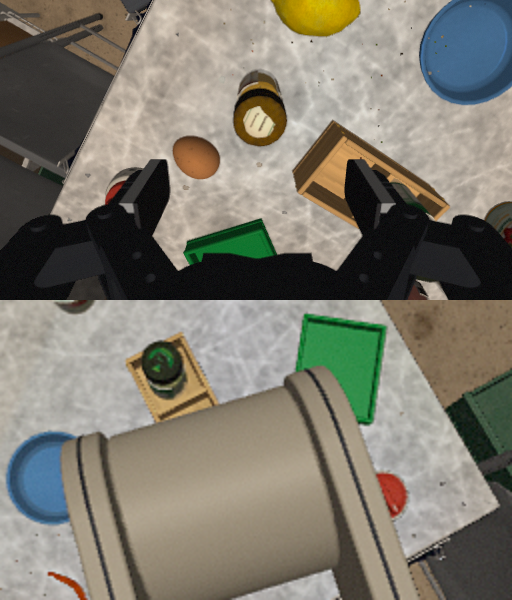

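The green jar stands in the far bay. The white lid at (260,120) is 2 px from the prediction, so I descend and grip.

Call:
carry_out(increments=[0, 0.002, 0.12, 0, 0, 0, 1, 0, 0.002, 0.22, 0, 0, 0, 1, 0, 0.002, 0.3, 0, 0, 0, 1, 0, 0.002, 0.3, 0, 0, 0, 1, 0, 0.002, 0.3, 0, 0, 0, -1, 0, 0.002, 0.3, 0, 0, 0, -1, 0, 0.002, 0.3, 0, 0, 0, -1, 0, 0.002, 0.3, 0, 0, 0, -1, 0, 0.002, 0.3, 0, 0, 0, -1, 0, 0.002, 0.3, 0, 0, 0, -1], force=30)

```text
time: 7.85
tool_pos: [436.9, 194.2, 51.9]
tcp_rot: [179.9, 0.1, 151.9]
ft_force: [-0.3, 0.2, 6.8]
finger_gap: 40.5
grip_force: 29.8
```

Run:
```python
from h import *
did(0,0.002,0.3,0); state()
print(plan(555.6,233.5,200,208))
```

```text
cmd [435.4868071430295, 193.75265781641372, 50.091999999999985, 151.92299999999997]
t 7.85 [436.9 194.2  51.9] [1.799e+02 1.000e-01 1.519e+02] gap 40.5 grip 29.8 ft [-0.3  0.2  6.8]
[-0.2182  0.229  -0.3748 -0.1558]
```

Call:
carry_out(increments=[0, 0, -0.15, 0, 0, 0, -1, 0, 0, -0.3, 0, 0, 0, -1, 0, 0, -0.375, 0, 0, 0, -1, -0.218, 0.229, -0.375, 0, 0, -0.156, -1, -0.218, 0.229, -0.375, 0, 0, -0.156, -1, -0.218, 0.229, -0.375, 0, 0, -0.156, -1, -0.218, 0.229, -0.375, 0, 0, -0.156, -1, -0.218, 0.229, -0.375, 0, 0, -0.156, -1, -0.218, 0.229, -0.375, 0, 0, -0.156, -1, -0.218, 0.229, -0.375, 0, 0, -0.156, -1])

```text
time: 9.1
tool_pos: [555.6, 233.5, 200.4]
tcp_rot: [-180.0, 0.0, -151.9]
ft_force: [0.4, 0.2, -0.5]
finger_gap: 39.9
grip_force: 31.0
```

Call:
carry_out(increments=[0, 0, 0.12, 0, 0, 0, -1, 0, 0, 0.24, 0, 0, 0, -1, 0, 0, 0.31, 0, 0, 0, -1, 0, 0, 0.335, 0, 0, 0, -1, 0, 0, 0.346, 0, 0, 0, -1, 0, 0, 0.352, 0, 0, 0, -1, 0, 0, 0.352, 0, 0, 0, -1, 0, 0, 0.352, 0, 0, 0, 1, 0, 0, 0.352, 0, 0, 0, 1, 0, 0, 0.352, 0, 0, 0, 1])

```text
time: 10.35
tool_pos: [555.7, 233.6, 59.6]
tcp_rot: [-180.0, 0.0, -151.9]
ft_force: [-0.5, 0.2, -0.1]
finger_gap: 85.0
grip_force: 0.0
```

Run:
```python
from h import *
did(-0.218,0.229,-0.375,-0.156);did(0,0,0.352,0); state()
# lemon: long axis 51 -> tool x 51 or 231 ; yaw options
print(plan(385,278,200,231))
```

```text
cmd [555.5369996270501, 233.5314371409429, 200.09199999999998, 208.08299999999997]
cmd [555.5369996270501, 233.5314371409429, 59.292, 208.08299999999997]
t 10.35 [555.7 233.6  59.6] [-180.     0.  -151.9] gap 85.0 grip 0.0 ft [-0.5  0.2 -0.1]
[ 0.3238  0.2988 -0.3518 -0.0637]
```

Call:
carry_out(increments=[0, 0, -0.15, 0, 0, 0, 1, 0, 0, -0.25, 0, 0, 0, 1, 0.324, 0.299, -0.25, 0, 0, -0.0637, 1, 0.324, 0.299, -0.25, 0, 0, -0.0637, 1, 0.324, 0.299, -0.25, 0, 0, -0.0637, 1, 0.324, 0.299, -0.25, 0, 0, -0.0637, 1, 0.324, 0.299, -0.25, 0, 0, -0.0637, 1, 0.324, 0.299, -0.25, 0, 0, -0.0637, 1, 0.324, 0.299, -0.25, 0, 0, -0.0637, 1, 0.324, 0.299, -0.25, 0, 0, -0.0637, 1])

```text
time: 11.6
tool_pos: [385.3, 277.8, 159.1]
tcp_rot: [180.0, -0.0, -129.0]
ft_force: [0.2, -0.3, -0.8]
finger_gap: 85.2
grip_force: 0.0
```

Run:
```python
from h import *
did(0.324,0.299,-0.25,-0.0637); state()
im=viewer.snapshot("wrist"); s=viewer.snapshot("side"); 
cv2.imwrite("pics/w4.png",np.vstack([im[84:384],s[130:280,120:376].repeat(2,0).repeat(2,1)])[...,::-1])
c=viewer.get_calibration("wrist"); ct=blob(im,(20,120,60),(35,255,255),(0,0,512,384)); print(axis(c,ct,29),rect(c,ct,29),proj(c,[385,278,29])-[0,84])
```

```text
cmd [384.8935356290454, 278.04130340407227, 159.292, 231.015]
t 11.6 [385.3 277.8 159.1] [ 180.   -0. -129.] gap 85.2 grip 0.0 ft [ 0.2 -0.3 -0.8]
[387.  276.9  51.3] [387.3 277.2  67.1  66.3   6.3] [[257.6848468   96.43274119]]
```

View pics/w4.png

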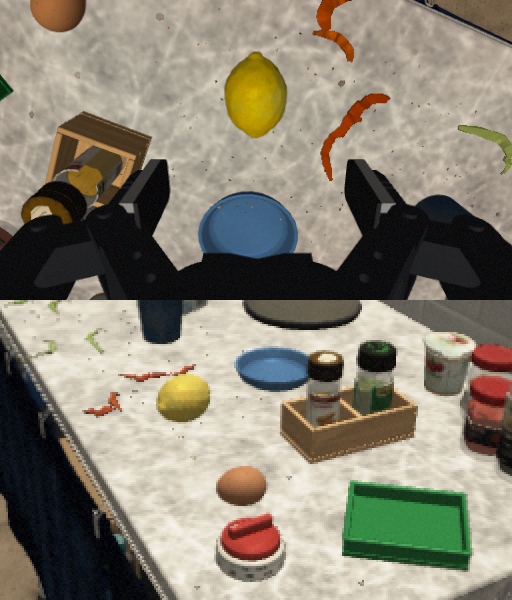

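Both jars stand upright in the caddy. The lemon is at about (386,277) with its axis at 51°, aligned with the tool, so I grip it.

Call:
carry_out(increments=[0, -0.003, 0.12, 0, 0, 0, 1, 0, -0.003, 0.24, 0, 0, 0, 1, 0, -0.003, 0.34, 0, 0, 0, 1, 0, -0.003, 0.366, 0, 0, 0, 1, 0, -0.003, 0.366, 0, 0, 0, 1, 0, -0.003, 0.366, 0, 0, 0, -1, 0, -0.003, 0.366, 0, 0, 0, -1, 0, -0.003, 0.366, 0, 0, 0, -1, 0, -0.003, 0.366, 0, 0, 0, -1, 0, -0.003, 0.366, 0, 0, 0, -1], force=25)

```text
time: 12.95
tool_pos: [387.4, 278.2, 15.3]
tcp_rot: [-179.9, 0.2, -129.0]
ft_force: [-1.2, -1.6, 8.2]
finger_gap: 55.7
grip_force: 24.9
```

Run:
```python
from h import *
did(0,-0.003,0.366,0); state()
print(plan(634,63,160,222))
```

```text
cmd [385.82630845766437, 277.28636310829376, 12.891999999999996, 231.015]
t 12.95 [387.4 278.2  15.3] [-179.9    0.2 -129. ] gap 55.7 grip 24.9 ft [-1.2 -1.6  8.2]
[ 0.0261 -0.8193 -0.3678  0.025 ]
```

Call:
carry_out(increments=[0, 0, -0.12, 0, 0, 0, -1, 0, 0, -0.26, 0, 0, 0, -1, 0, 0, -0.368, 0, 0, 0, -1, 0.026, -0.819, -0.368, 0, 0, 0.025, -1, 0.026, -0.819, -0.368, 0, 0, 0.025, -1, 0.026, -0.819, -0.368, 0, 0, 0.025, -1, 0.026, -0.819, -0.368, 0, 0, 0.025, -1, 0.026, -0.819, -0.368, 0, 0, 0.025, -1, 0.026, -0.819, -0.368, 0, 0, 0.025, -1, 0.026, -0.819, -0.368, 0, 0, 0.025, -1])

```text
time: 14.2
tool_pos: [634.3, 62.5, 160.4]
tcp_rot: [180.0, 0.0, -138.1]
ft_force: [-0.0, -1.1, -0.8]
finger_gap: 56.1
grip_force: 27.8
```

Run:
```python
from h import *
did(0.026,-0.819,-0.368,0.025); state()
im=viewer.snapshot("wrist"); cv2.imwrite("pics/w5.png",im[...,::-1])
c=viewer.get_calibration("wrist"); 
b=np.array([634,63,22]); a=np.radians(-7.7);ux=np.array([np.cos(a),np.sin(a),0]);uy=np.array([-np.sin(a),np.cos(a),0])
print(np.round(proj(c,[b+60*ux+50*uy,b+60*ux-50*uy,b-60*ux-50*uy,b-60*ux+50*uy])))
```

```text
cmd [633.930474773901, 63.10363117939809, 160.09199999999998, 222.015]
t 14.2 [634.3  62.5 160.4] [ 180.     0.  -138.1] gap 56.1 grip 27.8 ft [-0.  -1.1 -0.8]
[[244. 250.]
 [176. 178.]
 [272.  94.]
 [338. 177.]]
```

View pics/w5.png

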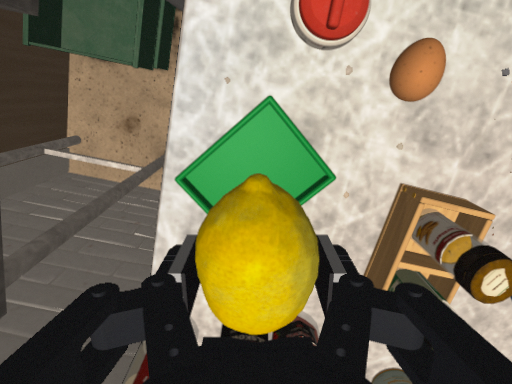

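The tray corners at (176,180), (270,97) and (336,176) match the prediction. I lower the lemon, open partially and retreat.

Call:
carry_out(increments=[0, 0, 0.12, 0, 0, 0, -1, 0, 0, 0.24, 0, 0, 0, -1, 0, 0, 0.31, 0, 0, 0, -1, 0, 0, 0.335, 0, 0, 0, -1, 0, 0, 0.345, 0, 0, 0, -1, 0, 0, 0.35, 0, 0, 0, -1, 0, 0, 0.35, 0, 0, 0, -1, 0, 0, 0.35, 0, 0, 0, 0.6, 0, 0, 0.35, 0, 0, 0, 0.6, 0, 0, 0.35, 0, 0, 0, 0.6])

```text
time: 15.5
tool_pos: [634.1, 63.0, 20.4]
tcp_rot: [-180.0, 0.0, -138.0]
ft_force: [-0.1, 0.2, -1.0]
finger_gap: 68.6
grip_force: 0.0
```

Run:
```python
from h import *
did(0,0,0.35,0); state()
for y in (200,20): print(plan(467.4,102.4,170,y))
```

```text
cmd [633.930474773901, 63.10363117939809, 20.091999999999985, 222.015]
t 15.5 [634.1  63.   20.4] [-180.    0. -138.] gap 68.6 grip 0.0 ft [-0.1  0.2 -1. ]
[ 0.2436  0.3516 -0.3748  0.0612]
[ 0.2436  0.3516 -0.3748 -0.4388]
```

Call:
carry_out(increments=[0, 0, -0.08, 0, 0, 0, 0.6, 0, 0, -0.22, 0, 0, 0, 0.6, 0, 0, -0.37, 0, 0, 0, 0.6, 0.2436, 0.352, -0.375, 0, 0, 0.061, 0.4, 0.2436, 0.352, -0.375, 0, 0, 0.061, 0.4, 0.2436, 0.352, -0.375, 0, 0, 0.061, 0.4, 0.2436, 0.352, -0.375, 0, 0, 0.061, 0.4, 0.2436, 0.352, -0.375, 0, 0, 0.061, 0.4, 0.2436, 0.352, -0.375, 0, 0, 0.061, 0.4, 0.2436, 0.352, -0.375, 0, 0, 0.061, 0.4])

```text
time: 16.75
tool_pos: [468.1, 102.2, 170.1]
tcp_rot: [-180.0, -0.0, -160.0]
ft_force: [0.7, -0.3, -0.6]
finger_gap: 59.8
grip_force: 0.0
```

Run:
```python
from h import *
did(0.2436,0.352,-0.375,0.061); state()
im=viewer.snapshot("wrist"); s=viewer.snapshot("side"); 
cv2.imwrite("pics/w6.png",np.vstack([im[60:360],s[130:280,200:456].repeat(2,0).repeat(2,1)])[...,::-1])
c=viewer.get_calibration("wrist"); ct=blob(im,(3,90,60),(18,255,255),(170,100,340,270)); print(cv2.boundingRect(ct.astype(np.int32)),axis(c,ct,21),rect(c,ct,21),proj(c,[467.4,102.4,21])-[0,60], proj(c,[478.3,12.9,47])-[0,60])
```

```text
cmd [467.29453533267974, 102.49471248648648, 170.09199999999998, 200.05499999999998]
t 16.75 [468.1 102.2 170.1] [-180.   -0. -160.] gap 59.8 grip 0.0 ft [ 0.7 -0.3 -0.6]
(236, 148, 41, 54) [469.3 101.3  20.7] [468.8 100.7  54.4  39.9  21.2] [[258.0166144  114.54522125]] [[159.86892261  99.66604199]]
```

View pics/w6.png

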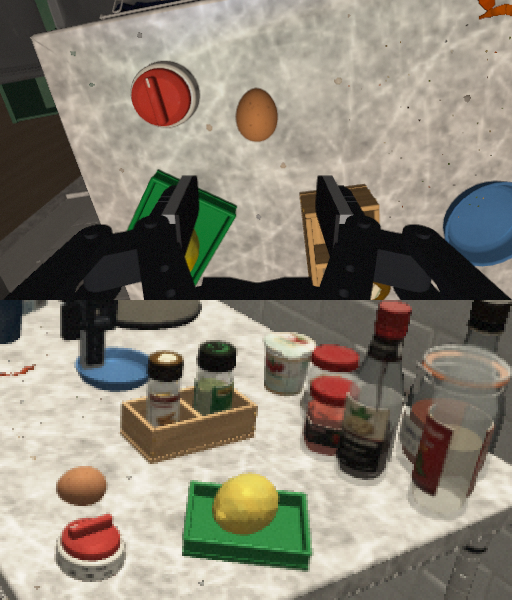

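The lemon lies in the tray. The egg is at (257,115) in the wrist view and its axis is aligned. The timer is close, so I keep the opening narrow, turn 5° away from the timer and descend.

Call:
carry_out(increments=[-0.002, 0.002, 0.1, 0, 0, -0.014, 0.4, -0.002, 0.002, 0.22, 0, 0, -0.014, 0.4, -0.002, 0.002, 0.3, 0, 0, -0.014, 0.4, -0.002, 0.002, 0.34, 0, 0, -0.014, 0.4, -0.002, 0.002, 0.38, 0, 0, -0.014, 0.4, -0.002, 0.002, 0.405, 0, 0, -0.014, 0.4, -0.002, 0.002, 0.405, 0, 0, -0.014, 0.4, -0.002, 0.002, 0.405, 0, 0, -0.014, 0.4, -0.002, 0.002, 0.405, 0, 0, -0.014, 0.1, -0.002, 0.002, 0.405, 0, 0, -0.014, 0.1], force=20)

```text
time: 18.1
tool_pos: [468.2, 103.6, 8.6]
tcp_rot: [-180.0, 0.1, -154.9]
ft_force: [0.4, 0.4, 0.6]
finger_gap: 46.9
grip_force: 0.0
```

Call:
carry_out(increments=[0, 0, 0, 0, 0, 0, -0.1, 0, 0, 0, 0, 0, 0, -0.1, 0, 0, 0, 0, 0, 0, -0.2, 0, 0, 0, 0, 0, 0, -0.2, 0, 0, 0, 0, 0, 0, -0.2, 0, 0, 0, 0, 0, 0, -0.2, 0, 0, -0.005, 0, 0, 0, -0.2, 0, 0, -0.01, 0, 0, 0, -0.2, 0, 0, -0.02, 0, 0, 0, -0.2, 0, 0, -0.02, 0, 0, 0, -0.2])

```text
time: 19.35
tool_pos: [468.1, 103.6, 16.5]
tcp_rot: [-180.0, 0.0, -154.9]
ft_force: [-0.7, 0.5, 0.0]
finger_gap: 40.0
grip_force: 20.2
```

Run:
```python
from h import *
did(-0.002,0.002,0.405,-0.014); did(0,0,-0.02,0); state()
for y in (205,225,160): print(plan(497,401,160,y))
```

```text
cmd [467.7716888097616, 103.52054120479606, 8.091999999999985, 205.09499999999997]
cmd [467.7716888097616, 103.52054120479606, 16.091999999999985, 205.09499999999997]
t 19.35 [468.1 103.6  16.5] [-180.     0.  -154.9] gap 40.0 grip 20.2 ft [-0.7  0.5  0. ]
[-3.816e-01  6.425e-01 -3.598e-01  3.000e-04]
[-0.3816  0.6425 -0.3598 -0.0553]
[-0.3816  0.6425 -0.3598  0.1253]
```

The egg is held: gap 40 mm at 20 N. I lift and carry it over the dish.

Call:
carry_out(increments=[0, 0, -0.08, 0, 0, 0, -0.2, 0, 0, -0.2, 0, 0, 0, -0.2, 0, 0, -0.36, 0, 0, 0, -0.2, -0.1, 0.17, -0.36, 0, 0, 0, -0.2, -0.18, 0.3, -0.36, 0, 0, 0, -0.2, -0.26, 0.43, -0.36, 0, 0, 0, -0.2, -0.34, 0.56, -0.36, 0, 0, 0, -0.2, -0.382, 0.6425, -0.36, 0, 0, 0, -0.2, -0.382, 0.6425, -0.36, 0, 0, 0, -0.2, -0.382, 0.6425, -0.36, 0, 0, 0, -0.2])

```text
time: 20.6
tool_pos: [496.9, 400.7, 159.5]
tcp_rot: [-180.0, -0.1, -154.9]
ft_force: [-0.0, -0.3, 0.2]
finger_gap: 39.6
grip_force: 20.5
```

Run:
```python
from h import *
did(-0.382,0.6425,-0.36,0); state()
im=viewer.snapshot("wrist")
c=viewer.get_calibration("wrist"); th=np.linspace(0,2*np.pi,60); P=np.c_[497+57*np.cos(th),401+57*np.sin(th),np.full(60,22)]
cv2.polylines(im,[np.round(proj(c,P)).astype(np.int32)],True,(255,0,0),1); cv2.imwrite("pics/w7.png",im[...,::-1])
```

```text
cmd [497.1493155771671, 401.0668317975625, 160.09199999999998, 205.09499999999997]
t 20.6 [496.9 400.7 159.5] [-1.800e+02 -1.000e-01 -1.549e+02] gap 39.6 grip 20.5 ft [-0.  -0.3  0.2]
```

View pics/w7.png

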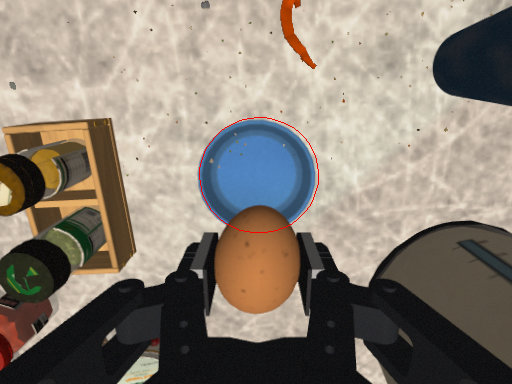

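The dish outline sits within about 2 px of the prediction. I lower the egg gently.

Call:
carry_out(increments=[0, -0.001, 0.1, 0, 0, 0, -0.2, 0, -0.001, 0.2, 0, 0, 0, -0.2, 0, -0.001, 0.28, 0, 0, 0, -0.2, 0, -0.001, 0.32, 0, 0, 0, -0.2, 0, -0.001, 0.34, 0, 0, 0, -0.2, 0, -0.001, 0.35, 0, 0, 0, -0.2, 0, -0.001, 0.356, 0, 0, 0, -0.2, 0, -0.001, 0.36, 0, 0, 0, -0.2, 0, -0.001, 0.363, 0, 0, 0, -0.2, 0, -0.001, 0.365, 0, 0, 0, -0.2])

```text
time: 21.9
tool_pos: [497.4, 400.8, 14.2]
tcp_rot: [180.0, 0.0, -154.9]
ft_force: [1.0, 0.0, -0.7]
finger_gap: 39.7
grip_force: 20.5
```

Call:
carry_out(increments=[0, 0, 0.001, 0, 0, 0, -0.2, 0, 0, 0.002, 0, 0, 0, -0.2, 0, 0, 0.003, 0, 0, 0, -0.2, 0, 0, 0.004, 0, 0, 0, -0.2, 0, 0, 0.004, 0, 0, 0, -0.2, 0, 0, 0.004, 0, 0, 0, -0.2, 0, 0, 0.004, 0, 0, 0, -0.2, 0, 0, 0.004, 0, 0, 0, -0.2, 0, 0, 0.004, 0, 0, 0, -0.2, 0, 0, 0.004, 0, 0, 0, -0.2])

```text
time: 23.15
tool_pos: [497.5, 400.9, 13.8]
tcp_rot: [180.0, 0.0, -154.9]
ft_force: [-4.4, -3.7, 9.9]
finger_gap: 39.7
grip_force: 21.1
```

There is light contact (10 N). I ease back about 1 mm, then open slightly and slowly.

Call:
carry_out(increments=[0, 0, -0.002, 0, 0, 0, -0.2, 0, 0, -0.003, 0, 0, 0, -0.2, 0, 0, -0.003, 0, 0, 0, -0.05, 0, 0, -0.003, 0, 0, 0, -0.03, 0, 0, -0.003, 0, 0, 0, 0, 0, 0, -0.003, 0, 0, 0, 0.05, 0, 0, -0.003, 0, 0, 0, 0.1, 0, 0, -0.003, 0, 0, 0, 0.2, 0, 0, -0.003, 0, 0, 0, 0.2, 0, 0, -0.003, 0, 0, 0, 0.2])

```text
time: 24.4
tool_pos: [497.3, 400.7, 13.7]
tcp_rot: [-180.0, 0.0, -154.9]
ft_force: [-0.1, 0.6, 0.4]
finger_gap: 51.3
grip_force: 0.0
```

Call:
carry_out(increments=[0, 0, -0.02, 0, 0, 0, 0.25, 0, 0, -0.05, 0, 0, 0, 0.25, 0, 0, -0.1, 0, 0, 0, 0.25, 0, 0, -0.2, 0, 0, 0, 0.25, 0, 0, -0.3, 0, 0, 0, 0.25, 0, 0, -0.4, 0, 0, 0, 0.25, 0, 0, -0.45, 0, 0, 0, 0.25, 0, 0, -0.45, 0, 0, 0, 0.25, 0, 0, -0.45, 0, 0, 0, 0.25, 0, 0, -0.45, 0, 0, 0, 0.25])

```text
time: 25.65
tool_pos: [496.3, 400.0, 191.2]
tcp_rot: [-180.0, -0.2, -154.9]
ft_force: [-0.4, -0.4, -1.1]
finger_gap: 53.5
grip_force: 0.0
```

Run:
```python
from h import *
state(); s=viewer.snapshot("side"); w=viewer.snapshot("wrist"); 
cv2.imwrite("pics/end.png",np.vstack([w[60:360],s[120:300,140:447].repeat(2,0).repeat(2,1)[:300,:512]])[...,::-1])
```

```text
t 25.65 [496.3 400.  191.2] [-180.    -0.2 -154.9] gap 53.5 grip 0.0 ft [-0.4 -0.4 -1.1]
```

View pics/end.png

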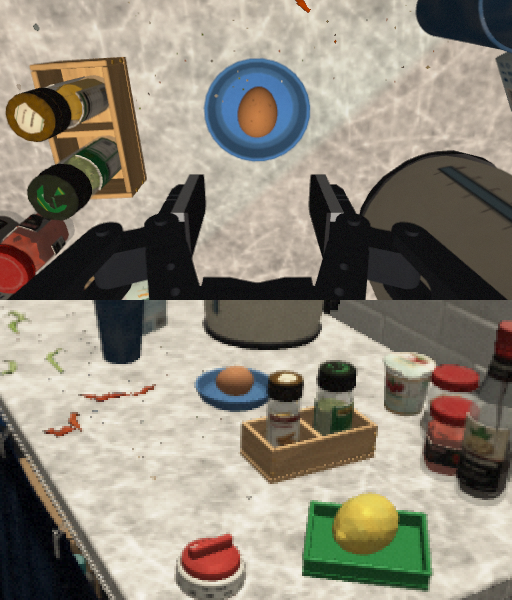

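The egg rests in the dish (257,112), both jars stand one per bay, the lemon is in the tray and the timer is still in its place.

```bash
python3 -c "
from bench import order; print(order.hand_in())"
```

```text
the job is handed in; nothing more can be done
None
```

The job is handed in: both jars stand upright in the caddy, one to each bay, the lemon lies in the green tray, the egg was set down gently in the blue dish, and the timer was left where it stood, at about 26 s of the 104 s allowed.

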